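Empty a carrier of used vials through a shuttered bar grate

ROBOT

A 6-joint arm with a two-finger parallel gripper is mounted at the origin on a cart in front of the work surface, level with it; the furniture and walls round the work are solid. World frame = base frame: x ahead of the robot, y to its left, z up, the work surface at z = 0. Lengths are in mm, angles in rad, forces in N, time in s.
With the tool pointing down it reaches from about 375 to 900 mm from the base axis. Payload 3.1 kg.
Tool frame: the origin (TCP) lies midway between the tips of the shut fingers; the grasp point (between the pads) lies 19 mm behind it; z points along the fingers, y is the line along which they close (so a half turn about z gives the same grasp; the last joint's range is limited). The gripper opens to 87 mm and grips with 3 to 60 N. Pads are 19 mm wide; open, the fingers measure 117 mm over their backs; the gripper's body (75 mm by 190 mm) begins 51 mm behind the grasp point.
Start: joints at [-1.323, 0.527, 1.433, -0, 1.181, -0.178], TCP at [258.744, -568.901, 222.548] pointing down, gripper open.
Joint ranges: [-3.08, 3.08], [-0.75, 2.2], [0.22, 2.44], [-1.43, 4.57], [0, 2.65], [-2.85, 2.85]. Speed limits (rad/s): [2.79, 2.79, 3.14, 3.14, 3.14, 3.14].

INTERFACE

Orientations are given as a unit quaternion [w, x, y, z].
In Python, from plant import state, camera, job_done gives the robot as it stands.
- The arm moves only by the shell command python3 -m creep 'ROWS' [FORCE]. ROWS is JSON, a list of rows, each a list of 3 entries, a list of its own where there are three numbers: the finger opening in cm, from 0 to 8.7, then the shift along the world's x, y, z in cm, then the turn, a rotation vector about the world's x, y, z in degrees. A call has exactly 10 rows; each row is the pose to reach, as a shift and turn from the pose commanded when the call began; what a row does not reach only later rows make up. A row lasts 1/8 s, in which the tool goes at most 62.5 mm and 10.7 degrees, less where a joint would pass 70% of its speed; a pose out of reach is approached as far as the arm can. A call with a gripper value outside its range is refused whole. The fingers move at their own pace and stop on an object; FORCE is the grip in N (left out, the last holds). Time passes only in rows, so rows that repeat a pose let the fingers close, or fill a call up. It gives the time, the measured TCP pose, the force, the opening and the grip force at its end, in the units of the state.
- state(): the state, without advancing time (a new reading comes with each control period).
- camera(name): name is "side" or "top" or "wrist"; returns a dict with "img" (420x560x3 uint8, red, green, blue), "vfov" (degrees; the focal length in pixels is half the picture's height over the tangent of half this angle, whatever the lens; pixels are square), "cx", "cy" (the principal point, pixels), "R" (3x3) and "t" (3): a world point X has camera coordinates R X + t. Camera axes: x right, y down, z forward; pixel columns grow to the right and rows downward; lengths in mm; the calibration is good to about 2 mm. A picture is of the moment at which its call begins. There is no depth.
- job_done(): hands the job in; it is judged then, once.
The state is a dict: "clock": time; "joint_positions": joint angles; "qd": joint speeds; "tau": joint torques, N m; "position": TCP position; "tcp_rot": TCP orientation; "contact_force": force on the tool from outside, world axes, zero at the start; "ft_torque": the same for the moment, N m; "grip_width": finger opening in mm; "grip_force": force on a finger pad.
Only numpy, scipy, OpenCV 4.12 (cv2) and the standard library are available. Lean on these libraries where they do the work, as an engineer would, in place of code of your own. Each camera call takes 0.05 s, during which the arm holds its last target. There are 200 camera calls.

TASK

Open the shutter of the used-vial box by pulling its knob out until it clicks and stays out by itself, then tip the carrier over the bars so that the four glass vials fall through into the box. Stand the empty carrier back upright on the bench top, pick the brown bottle that is too big for the gaps off the bars and lay it gently in the steel tray, and push the knob fully home again so that the box is shut. Leave the jar of caps, the beaker and the small brown bottle standing where they are.

Things in the scene. Friction and masses are not known exactly. Their poses are not given: they have to be found in the camera images.
- vial_box: Used-vial box, fixed: white sheet-steel cabinet, 217 x 172 mm hopper on top, console on its right (-y). Origin on the bench under the middle of the hopper; x from its front to its back, y left along the bars, z up. Hollow inside x -72..72, y -82..82 mm, floor at 5 mm. Rim of the hopper 166 mm above the bench
- grate (a point): Middle of the grate at the height of the bar centres, 125 mm above the bench; axes as the box. Steel bars, 10 mm thick, along y at x = -66, -22, 22, 66 mm: three gaps of 34 mm. Aprons slope up at 20 degrees from the outer bars to rims at x = +-108 mm; cheeks at y = +-83 mm; both 41 mm above the bar centres. Flaps 10 mm under the bars shut the gaps; they hang 40 mm down when open
- panel (a point): Middle of the console's sloping panel; z = its outward normal, leaning 35 degrees from vertical to the box's front (-x); y as the box. Panel 159 x 111 mm, lower edge 90 mm, upper edge 181 mm above the bench, a 30 mm deep flat top behind it. The console's side away from the hopper is 56 mm from here, the hopper cheek (166 mm high) 56 mm
- shutter_knob (a joint): Pull knob, slides along the panel's normal, in m: 0 = home (shutter shut), 0.025 = end stop. A return spring (2 N home, 3.5 N out) draws it in; about 13 N pulls it over a ball detent between 0.014 and 0.022, and it then stays at 0.021 to 0.024 when let go (shutter open); about 8 N pushes it back over the detent, after which the spring takes it home
- knob_grip (a point): Middle of the grip of the round black pull knob (moves with it): z points out of the panel, along the pull; y as the box. Head 34 mm in diameter here, reaching from 12.5 mm below to 10 mm above this point. With the knob home this point is 32.5 mm off the panel; below the head a 10 mm rod and a nut (33 mm across, 8 mm high)
- carrier: Loose aluminium carrier, open at the front like a scoop, 150 (x) x 114 (y) x 100 mm high, 0.26 kg empty. Origin in the middle of its underside; x from the mouth (at -77 mm, floor ramped up 4.5 mm) to the back wall (at 73 mm, 52 mm high); y along the handle. Its load lies along y, the bottle at the back, rolls out once tipped 30 degrees mouth down, and may if jerked
- carrier_handle (a point): Middle of the carrier's black handle bar, 88 mm above its underside: 14 mm thick (x), 22 mm high, running along y for 108 mm between the side uprights; axes as the carrier. 74 mm free under the bar
- vial_1_mid (a point): Glass sample vial 1, 23 mm in diameter, 47 mm long, 18 g, with a crimped cap: its middle; z along the vial towards the cap. Starts lying in the carrier
- vial_2_mid (a point): Glass sample vial 2, 23 mm in diameter, 47 mm long, 18 g, with a crimped cap: its middle; z along the vial towards the cap. Starts lying in the carrier
- vial_3_mid (a point): Glass sample vial 3, 23 mm in diameter, 47 mm long, 18 g, with a crimped cap: its middle; z along the vial towards the cap. Starts lying in the carrier
- vial_4_mid (a point): Glass sample vial 4, 23 mm in diameter, 47 mm long, 18 g, with a crimped cap: its middle; z along the vial towards the cap. Starts lying in the carrier
- bottle_mid (a point): The larger brown bottle (46 mm body diameter for 76 mm, then a 30 mm cap, 92 mm long in all, 0.11 kg): its middle; z along the bottle towards the cap. Starts lying at the back of the carrier, its cap to the carrier's -y side
- bottle: The larger brown bottle; origin in the middle of its base, z towards the cap
- tray: Loose open tray of steel sheet, 170 (x) x 130 (y) x 22 mm, walls and floor 3 mm, 0.6 kg, for bottles. Origin under its middle
- cap_jar: Open glass jar of crimp caps, 52 mm across, 50 mm high, standing on the bench left of the box. Leave it
- beaker: Small glass beaker, 47 mm across, 58 mm high, standing in front of the box. Leave it
- small_bottle: Smaller brown bottle, 40 mm across, 84 mm high, standing upright on the bench. Leave it

How it is judged (in metres and radians):
On the way, in this order (a step that is already met when the one before it is completed fails the run):
1. the knob is pulled out past its detent and stays out with the fingers off it (value of joint shutter_knob above 0.019 m and contact force between the fingers and shutter_knob below 0.3 N), for 0.3 s.
2. the carrier is tipped over the grate with the shutter open (value of joint shutter_knob above 0.019 m and angle between carrier's own z axis and vertical above 0.25 rad and horizontal distance between carrier and grate below 0.2 m), for 0.02 s.
3. all four vials have fallen through the bars into the box (z of each of vial_1_mid, vial_2_mid, vial_3_mid, vial_4_mid in the frame of vial_box below 0.09 m and x of vial_1_mid in the frame of vial_box between -0.074 and 0.074 m and y of vial_1_mid in the frame of vial_box between -0.084 and 0.084 m and x of vial_2_mid in the frame of vial_box between -0.074 and 0.074 m and y of vial_2_mid in the frame of vial_box between -0.084 and 0.084 m and x of vial_3_mid in the frame of vial_box between -0.074 and 0.074 m and y of vial_3_mid in the frame of vial_box between -0.084 and 0.084 m and x of vial_4_mid in the frame of vial_box between -0.074 and 0.074 m and y of vial_4_mid in the frame of vial_box between -0.084 and 0.084 m), for 0.2 s.
At the end, for the whole second after the job is handed in: Knob home (within 3 mm); the four vials in the cabinet below the bars (middles under 90 mm above the bench); the larger brown bottle at rest in the tray; the carrier at rest, upright on the bench top (underside within 6 mm, tilt under 0.06 rad) (all of step 3 and value of joint shutter_knob below 0.003 m and x of bottle_mid in the frame of tray between -0.082 and 0.082 m and y of bottle_mid in the frame of tray between -0.06 and 0.06 m and z of bottle_mid in the frame of tray below 0.055 m and linear speed of bottle below 0.03 m/s and angle between tray's own z axis and vertical below 0.05 rad and height (world z) of carrier between -0.006 and 0.006 m and angle between carrier's own z axis and vertical below 0.06 rad and linear speed of carrier below 0.02 m/s); the robot touches nothing.
It fails at once if a bystander (jar, beaker or small brown bottle) is moved more than 30 mm or tipped over (distance of any of cap_jar, beaker, small_bottle from where it was at the start of the episode above 0.03 m or angle between any of cap_jar, beaker, small_bottle's own z axis and vertical above 0.5 rad).
It fails at once if the bottle is dropped or thrown into the tray instead of laid (moving at more than 0.6 m/s within it) (x of bottle_mid in the frame of tray between -0.082 and 0.082 m and y of bottle_mid in the frame of tray between -0.06 and 0.06 m and z of bottle_mid in the frame of tray below 0.06 m and linear speed of bottle above 0.6 m/s).
It also fails if it takes over 72 s, if anything falls off the work surface, if the arm or the gripper's body presses on something with over 40 N, if the wrist force passes 120 N, or if a joint passes its speed limit or range.

## Working session

There is one attempt and no reset: what is moved stays moved. The work goes in short steps, Python scripts to look and compute and a shell command to move; the robot and the scene stay as the last step left them, time stands still between calls to the robot, and variables do not carry over. Pictures are saved under pics/ and viewed, at most 10 in all, crops included, and the job is handed in when it is done.

```bash
mkdir -p pics
cat > h.py <<'E'
import numpy as np, cv2, json
from plant import state, camera
def grab(n,save=None):
    c=camera(n); 
    if save: cv2.imwrite('pics/'+save, cv2.cvtColor(c['img'],cv2.COLOR_RGB2BGR))
    return c
def f(c): return c['img'].shape[0]/2/np.tan(np.radians(c['vfov'])/2)
def ray(c,u,v):
    R=np.array(c['R']);t=np.array(c['t']);d=R.T@np.array([(u-c['cx'])/f(c),(v-c['cy'])/f(c),1]);return -R.T@t,d
def onz(c,u,v,z):
    o,d=ray(c,u,v);return o+d*(z-o[2])/d[2]
def proj(c,X):
    p=np.array(c['R'])@np.array(X)+np.array(c['t']);return f(c)*p[:2]/p[2]+[c['cx'],c['cy']]
def tri(l):
    A=0;b=0
    for c,u,v in l:
        o,d=ray(c,u,v);d=d/np.linalg.norm(d);P=np.eye(3)-np.outer(d,d);A=A+P;b=b+P@o
    return np.linalg.solve(A,b)
E
python3 - <<'E'
from h import *
s=state();print(s)
a=[]
for n in("side","top"):
    c=grab(n,n+'0.png');o,_=ray(c,0,0);print(n,o,c['vfov'],c['cx'],c['cy'],ray(c,c['cx'],c['cy'])[1]);
    import pickle;pickle.dump(c,open(n+'0.pkl','wb'))
E
ls
```

```text
{'clock': 0.0, 'joint_positions': array([-1.32249572e+00,  5.28494016e-01,  1.43390122e+00,  3.09731129e-05,
        1.18139492e+00, -1.78511510e-01]), 'qd': array([ 0.00017887,  0.00113777,  0.001092  , -0.00049065,  0.00126004,
        0.00119073]), 'tau': array([-1.43524649e-03, -4.40047109e+01, -1.76590580e+01,  6.31056377e-02,
        5.81152167e-02, -1.76462609e-04]), 'position': array([ 258.57727732, -568.19668383,  221.55487329]), 'tcp_rot': array([-1.09858587e-03,  9.77315875e-01,  2.11784027e-01, -2.40207934e-05]), 'contact_force': array([0.36339743, 0.91524907, 0.05877308]), 'ft_torque': array([-0.0442646 , -0.0059319 ,  0.00789072]), 'grip_force': 0.0, 'grip_width': 87.07895585416054}
side [1229.78737315 -169.49143079  780.02872972] 43.4360894060789 274.3819896425198 210.9258699180768 [-0.73464869  0.06807967 -0.6750233 ]
top [ 445.54766776 -105.76792151  972.77299394] 52.46450456447666 279.4153334740177 206.8667724880512 [ 0.0419153  -0.02370709 -0.99883987]
h.py
pics
side0.pkl
top0.pkl
```

View pics/top0.png

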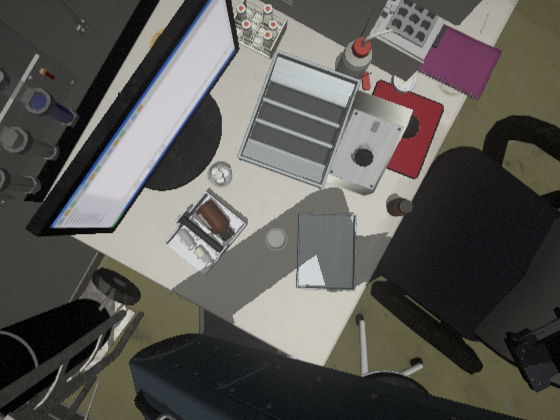

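View pics/side0.png

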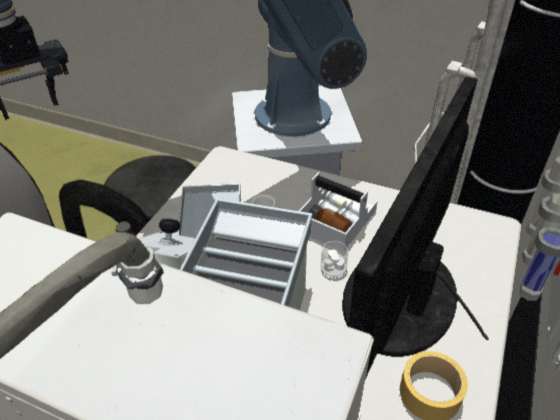

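The top view shows the hopper with its rim corners near (275,52), (361,85), (322,187) and (239,157). The knob is at (363,156), the tray at (297–356, 212–290), the carrier at about (207,230), the jar at (220,173), the beaker at (276,239) and the small bottle at (399,205). The side view confirms this: knob at (170,226), carrier at (335,208).

Run:
```python
from h import *;import pickle
c=pickle.load(open('top0.pkl','rb'));s=pickle.load(open('side0.pkl','rb'))
b=cv2.cvtColor(c['img'],cv2.COLOR_RGB2BGR);a=cv2.resize(b[180:280,155:255],(400,400),interpolation=cv2.INTER_CUBIC)
d=cv2.resize(b[40:220,220:420],(400,360),interpolation=cv2.INTER_CUBIC)
d=cv2.copyMakeBorder(d,0,40,0,0,cv2.BORDER_CONSTANT)
e=cv2.cvtColor(s['img'],cv2.COLOR_RGB2BGR);
cv2.imwrite('pics/crop1.png',np.hstack([a,d]))
def P(u,v,z): return onz(c,u,v,z).round(0)
for n,u,v,z in [('rim',275,52,166),('rim',361,85,166),('rim',322,187,166),('rim',239,157,166),('tray',299,212,22),('tray',354,212,22),('tray',356,290,22),('tray',297,288,22),('knob',363,156,170),('beaker',276,239,58),('jar',220,173,50),('sb',399,204,84),('carr',207,230,50)]: print(n,P(u,v,z))
```

```text
rim [ 778. -123.  166.]
rim [ 711. -287.  166.]
rim [ 516. -207.  166.]
rim [576. -50. 166.]
tray [ 473. -172.   22.]
tray [ 470. -295.   22.]
tray [ 297. -295.   22.]
tray [ 305. -163.   22.]
knob [ 573. -286.  170.]
beaker [ 415. -119.   58.]
jar [560.  -0.  50.]
sb [ 484. -378.   84.]
carr [438.  29.  50.]
```

View pics/crop1.png

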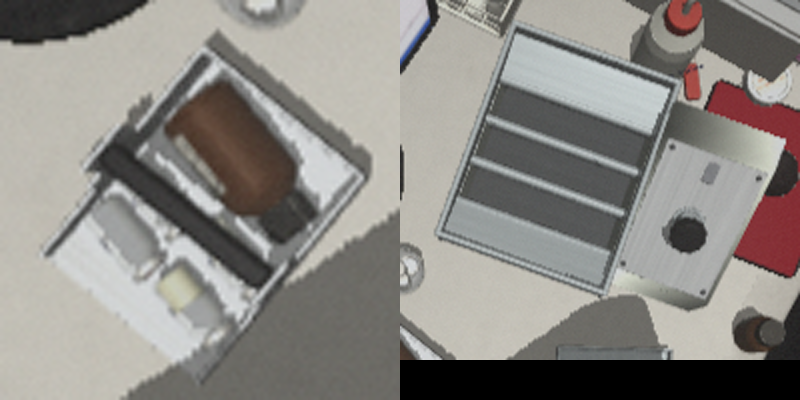

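The crop shows the carrier's handle from (182,217) to (220,249) in top-view pixels. The bottle is on the upper right (back) side with its cap to the lower right, and the vials are on the mouth side (lower left). The knob is at about (364,156), and the hopper rim corners are sharp.

```bash
cat >> h.py <<'E'
from scipy.spatial.transform import Rotation as Ro
def fit2(loc,w):
    loc=np.array(loc,float);w=np.array(w)[:,:2];a=loc-loc.mean(0);b=w-w.mean(0)
    th=np.arctan2((a[:,0]*b[:,1]-a[:,1]*b[:,0]).sum(),(a*b).sum());R=np.array([[np.cos(th),-np.sin(th)],[np.sin(th),np.cos(th)]])
    t=w.mean(0)-R@loc.mean(0);return th,t,np.abs(w-(loc@R.T+t)).max()
E
python3 - <<'E'
from h import *;import pickle
c=pickle.load(open('top0.pkl','rb'));s=pickle.load(open('side0.pkl','rb'))
W=[onz(c,u,v,166) for u,v in[(277,52.5),(360,80.5),(322,187),(239.5,158)]]
th,t,e=fit2([(108,86),(108,-86),(-108,-86),(-108,86)],W);print('box',np.degrees(th),t,e)
# knob blobs
for n,k,(u,v) in(('top',c,(364,156)),('side',s,(170,226))):
    m=(k['img'].max(2)<60).astype(np.uint8);_,L,st,ce=cv2.connectedComponentsWithStats(m);l=L[v,u];print(n,st[l],ce[l])
print('knob tri',tri([(c,364,156.5),(s,169.5,226)]))
B=lambda x,y,z:np.r_[t+np.array([[np.cos(th),-np.sin(th)],[np.sin(th),np.cos(th)]])@[x,y],z]
for x in(-60,-40,-20,0): X=B(x,-142,170);print(x,X.round(),proj(c,X),proj(s,X))
# handle
H=np.array([onz(c,u,v,99) for u,v in[(182,217.5),(220.5,249.5)]]);print('handle ends',H.round(1),H.mean(0),np.linalg.norm(H[0]-H[1]),np.degrees(np.arctan2(*(H[0]-H[1])[[1,0]])))
T=[onz(c,u,v,22) for u,v in[(299,212),(354.5,212),(356,290),(297.5,288)]]
print('tray',fit2([(85,65),(85,-65),(-85,-65),(-85,65)],T))
for z in(0,200,300,400,500):
    X=onz(s,372,345,z);Y=onz(s,120,255,z);print('slab',z,X.round(),proj(c,X).round(),Y.round(),proj(c,Y).round())
for z in(100,300,450): print('mon',z,onz(c,118,232,z).round(),onz(c,238,50,z).round(),onz(c,35,232,z).round())
E
```

```text
box -20.532180310203625 [ 646.5444947  -167.58830164] 3.4392406073601762
top [355 149  18  17 235] [363.15319149 157.16170213]
side [159 219  22  14 236] [169.21186441 225.33898305]
knob tri [ 572.77944761 -288.27395085  163.82138754]
-60 [ 541. -280.  170.] [360.06556494 172.93024978] [174.06524743 210.03081718]
-40 [ 559. -287.  170.] [363.439317   163.06026358] [169.59326114 217.76034277]
-20 [ 578. -294.  170.] [366.80516209 153.2134094 ] [164.97692895 225.73936049]
0 [ 597. -301.  170.] [370.16312797 143.38960601] [160.20914745 233.98014807]
handle ends [[464.7  72.7  99. ]
 [397.8  -4.5  99. ]] [431.250343    34.07386534  99.        ] 102.16663009538682 49.11273620479845
tray (np.float64(-0.031778577733730815), array([ 386.20542182, -231.83347718]), np.float64(3.1169783253329797))
slab 0 [740.  37.   0.] [205.  98.] [ 471. -415.    0.] [404. 211.]
slab 200 [866. -16. 200.] [216.  -1.] [ 665. -352.  200.] [401. 103.]
slab 300 [928. -42. 300.] [224. -72.] [ 763. -321.  300.] [398.  26.]
slab 400 [991. -69. 400.] [ 235. -166.] [ 860. -289.  400.] [395. -76.]
slab 500 [1054.  -95.  500.] [ 250. -296.] [ 957. -258.  500.] [ 391. -217.]
mon 100 [438. 202. 100.] [810. -48. 100.] [442. 368. 100.]
mon 300 [440. 131. 300.] [727. -61. 300.] [443. 260. 300.]
mon 450 [441.  79. 450.] [664. -71. 450.] [443. 178. 450.]
```

```bash
cat >> h.py <<'E'
TH=np.radians(-20.5);BX=np.array([np.cos(TH),np.sin(TH),0]);BY=np.array([-BX[1],BX[0],0]);BT=np.array([646.5,-167.6,0])
N=-np.sin(np.radians(35))*BX+np.array([0,0,np.cos(np.radians(35))])
def rot(z,y): z=z/np.linalg.norm(z);return Ro.from_matrix(np.c_[np.cross(y,z),y,z])
def cur(s): q=s['tcp_rot'];return Ro.from_quat([q[1],q[2],q[3],q[0]])
E
python3 - <<'E'
from h import *
s=state();R0=rot(np.array([0,0,-1.]),np.array([-.0,1,0]));R=cur(s);print(R.as_matrix().round(3))
for sg in(1,-1): print('knob',(rot(-N,sg*BY)*R.inv()).as_rotvec(degrees=True))
print(N)
y=np.radians(-40.9);cx=np.array([np.cos(y),np.sin(y),0])
for sg in(1,-1): 
  a=rot(np.array([0,0,-1.]),sg*cx);print('handle from knob(+BY) / (-BY)',[(a*rot(-N,k*BY).inv()).as_rotvec(degrees=True).round(1) for k in(1,-1)],'yaw from start',(a*R.inv()).as_rotvec(degrees=True))
E
```

```text
[[ 0.91   0.414 -0.001]
 [ 0.414 -0.91   0.002]
 [ 0.    -0.002 -1.   ]]
knob [-44.3152231   -1.66323018 129.90851749]
knob [  1.12801071 -35.85531853 -43.55104226]
[-0.5372531   0.2008707   0.81915204]
handle from knob(+BY) / (-BY) [array([  39.6,   10.1, -106.5]), array([-9.2, 36. , 67.3])] yaw from start [-0.09949663 -0.05129803 24.64847618]
handle from knob(+BY) / (-BY) [array([-9.2, 36. , 67.3]), array([  39.6,   10.1, -106.5])] yaw from start [-7.06373886e-02  1.37006873e-01 -1.55351451e+02]
```

```bash
python3 -m creep '[[5.2,[4,4,1],[0,-6,-7]],[5.2,[8,8,2],[0,-11,-13]],[5.2,[12,12,2],[0,-16,-20]],[5.2,[16,16,2],[0.5,-22,-27]],[5.2,[20,20,1],[0.8,-28,-34]],[5.2,[24,24,0],[1,-34,-41]],[5.2,[28.5,29,-1.7],[1.1,-35.9,-43.6]],[5.2,[28.5,29,-1.7],[1.1,-35.9,-43.6]],[5.2,[28.5,29,-1.7],[1.1,-35.9,-43.6]],[5.2,[28.5,29,-1.7],[1.1,-35.9,-43.6]]]' 40
python3 - <<'E'
from h import *
c=grab('wrist','w1.png');s=state();print(s['joint_positions'].round(2),s['position'],cur(s).as_matrix()[:,2])
for X in [(572,-289,162),(572.8,-288.3,163.8)]:print(proj(c,np.array(X)),proj(c,np.array(X)+10*N))
E
```

```text
clock: 1.35
position: [543.7, -280.8, 206.2]
tcp_rot: [0.056, 0.938, -0.171, 0.296]
contact_force: [0.0, -0.1, -0.7]
grip_width: 52.0
grip_force: 0.0
[-0.78  0.4   1.96  0.86  0.31  0.39] [ 543.49221659 -281.0121191   206.25170747] [ 0.53696594 -0.20595118 -0.81807805]
[275.11592348 221.14738628] [275.04709189 225.80162411]
[273.80087382 219.78211932] [273.67302742 224.4086886 ]
```

View pics/w1.png

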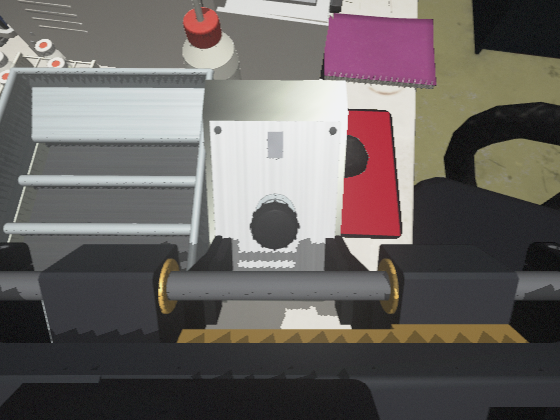

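The wrist view shows the knob head at about (274,226), where the projection puts it, midway between the fingers. I'll go down and grip it.

```bash
python3 -m creep '[[5.2,[0.9,-0.2,-1.5],[0,0,0]],[5.2,[1.9,-0.5,-3],[0,0,0]],[5.2,[2.8,-0.8,-4.4],[0,0,0]],[5.2,[3.75,-1.15,-5.8],[0,0,0]],[5.2,[3.75,-1.15,-5.8],[0,0,0]],[2.5,[3.75,-1.15,-5.8],[0,0,0]],[2.5,[3.75,-1.15,-5.8],[0,0,0]],[2.5,[3.75,-1.15,-5.8],[0,0,0]],[2.5,[3.75,-1.15,-5.8],[0,0,0]],[2.5,[3.75,-1.15,-5.8],[0,0,0]]]' 50
```

```text
clock: 2.65
position: [580.7, -292.0, 148.4]
tcp_rot: [0.057, 0.938, -0.171, 0.296]
contact_force: [-3.8, -4.1, 3.5]
grip_width: 31.6
grip_force: 48.9
```

```bash
python3 -m creep '[[2.5,[-0.35,0.13,0.55],[0,0,0]],[2.5,[-0.7,0.27,1.1],[0,0,0]],[2.5,[-1.1,0.4,1.65],[0,0,0]],[2.5,[-1.4,0.52,2.15],[0,0,0]],[2.5,[-1.45,0.54,2.2],[0,0,0]],[2.5,[-1.45,0.54,2.2],[0,0,0]],[5.4,[-1.4,0.52,2.1],[0,0,0]],[5.4,[-1.4,0.52,2.1],[0,0,0]],[5.4,[-1.4,0.52,2.1],[0,0,0]],[5.4,[-1.4,0.52,2.1],[0,0,0]]]'
python3 - <<'E'
from h import *
c=grab('side','s1.png');t=grab('top')
for n,k,(u,v) in(('top',t,(362,163)),('side',c,(170,217))):
    print(n,proj(k,np.array([572,-289,162.])+23*N))
cv2.imwrite('pics/s1c.png',cv2.resize(cv2.cvtColor(c['img'][150:300,80:280],cv2.COLOR_RGB2BGR),(800,600)))
E
```

```text
clock: 3.9
position: [567.3, -284.6, 168.8]
tcp_rot: [0.054, 0.938, -0.17, 0.296]
contact_force: [-0.3, -0.0, -0.9]
grip_width: 52.8
grip_force: 0.0
top [363.55850197 162.05207614]
side [169.88134061 213.10456388]
```

```bash
python3 -m creep '[[5.4,[-1.6,0.6,2.5],[0,0,0]],[5.4,[-3.2,1.2,5],[0,0,0]],[6,[-4.5,4.5,6],[-1.2,4.6,8.6]],[6,[-6,9,6],[-2.4,9.2,17]],[6,[-8,14,6],[-3.6,14,26]],[6,[-10,19,6],[-4.8,19,35]],[6,[-12,24,6],[-6,24,44]],[6,[-13,28,6],[-7.2,28,53]],[6,[-13.6,31.8,6],[-8.4,32.5,61]],[6,[-13.6,31.8,6],[-9.2,36,67.3]]]'
python3 - <<'E'
from h import *
w=grab('wrist');c=grab('side');s=state();print(s['position'],cur(s).as_matrix().round(3),s['joint_positions'].round(2))
a=cv2.resize(c['img'][170:270,110:210],(400,400));import pickle;pickle.dump(w,open('w2.pkl','wb'))
cv2.imwrite('pics/c2.png',cv2.cvtColor(np.hstack([cv2.resize(w['img'],(400,300)),a[:300]]),cv2.COLOR_RGB2BGR))
X=np.array([572,-289,162.]);print([((proj(c,X+d*N)-[110,170])*4+[400,0]).round() for d in(10,33)])
for X in[(431.3,34,99),(464.7,72.7,99),(397.8,-4.5,99)]:print(proj(w,X)*400/560)
E
```

```text
clock: 5.25
position: [430.1, 35.2, 228.8]
tcp_rot: [0.001, 0.908, 0.419, -0.0]
contact_force: [-0.2, 0.1, 0.4]
grip_width: 59.9
grip_force: 0.0
[432.59300267  33.52359835 228.80634353] [[ 0.654  0.757  0.005]
 [ 0.757 -0.654 -0.002]
 [ 0.002  0.005 -1.   ]] [-0.18  0.26  1.88 -0.    0.99  0.53]
[array([637., 203.]), array([642., 149.])]
[201.33023266 140.28378931]
[201.67965735 101.52719195]
[200.86536328 175.52770014]
```

View pics/c2.png

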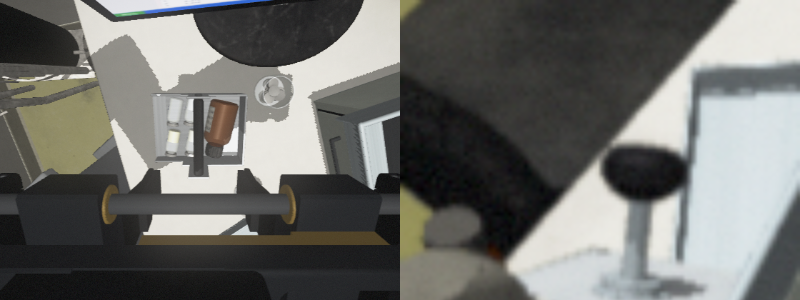

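The knob head (right half, around (642,170)) is up on its visible rod, so it is staying out. In the wrist view (left half) the handle bar runs along column 199, rows 97–177, within 3 mm of the prediction.

```bash
python3 -m creep '[[5,[-0.1,0.24,-4],[0,0,0]],[5,[-0.1,0.24,-8],[0,0,0]],[5,[-0.1,0.24,-11],[0,0,0]],[5,[-0.1,0.24,-13.5],[0,0,0]],[5,[-0.1,0.24,-15],[0,0,0]],[5,[-0.1,0.24,-15.9],[0,0,0]],[5,[-0.1,0.24,-15.9],[0,0,0]],[0.5,[-0.1,0.24,-15.9],[0,0,0]],[0.5,[-0.1,0.24,-15.9],[0,0,0]],[0.5,[-0.1,0.24,-15.9],[0,0,0]]]' 25
python3 - <<'E'
from h import *
print(state()['position'],state()['grip_width'])
E
```

```text
clock: 6.6
position: [430.5, 35.2, 70.0]
tcp_rot: [0.002, 0.91, 0.415, 0.001]
contact_force: [-0.6, -0.1, -0.1]
grip_width: 28.1
grip_force: 0.0
[430.542301    35.20543535  69.98239747] 28.061275919888296
```

```bash
python3 -m creep '[[0.5,[0,0,0],[0,0,0]],[0.5,[0,0,0],[0,0,0]],[0.5,[0,0,0],[0,0,0]],[0.5,[0,0,0],[0,0,0]],[0.5,[0,0,0.3],[0,0,0]],[0.5,[0,0,0.9],[0,0,0]],[0.5,[0,0,1.8],[0,0,0]],[0.5,[0,0,3],[0,0,0]],[0.5,[0,0,4.4],[0,0,0]],[0.5,[0,0,6],[0,0,0]]]' 55
```

```text
clock: 7.85
position: [430.0, 35.2, 130.6]
tcp_rot: [0.001, 0.91, 0.415, 0.001]
contact_force: [-0.5, -0.3, -4.8]
grip_width: 13.6
grip_force: 55.0
```

Run:
```python
from h import *;import pickle
c=pickle.load(open('top0.pkl','rb'));s=pickle.load(open('side0.pkl','rb'))
L=lambda X:np.array([(X-BT)@BX,(X-BT)@BY]).round()
for z in(0,60,120,180): print(z,L(onz(c,342,65,z)),L(onz(c,355,60,z)),L(onz(c,363,45,z)))
for z in(60,120,180,250): print('side',z,L(onz(s,140,280,z)),L(onz(s,120,232,z)))
# poses: handle H at box (65,8); thetas
R0=cur(state())
for x,y,zz,th in[(65,6,310,0),(65,6,263,30),(65,6,263,45),(65,6,263,55)]:
    th=np.radians(th);zt=np.sin(th)*BX-np.cos(th)*np.array([0,0,1.]);yt=np.cos(th)*BX+np.sin(th)*np.array([0,0,1.])
    H=BT+x*BX+y*BY+[0,0,zz];T=H+19*zt
    for d in(1,): print(np.degrees(th).round(),T.round(1),'from cmd',(T-[430.24,35.2,129.0]).round(1),(rot(zt,d*yt)*R0.inv()).as_rotvec(degrees=True).round(1))
print('tilt axis BY',BY, R0.as_matrix()[:,1])
```

```text
0 [196. -48.] [218. -73.] [258. -79.]
60 [171. -46.] [191. -69.] [229. -75.]
120 [146. -44.] [165. -66.] [200. -71.]
180 [121. -42.] [139. -62.] [171. -67.]
side 60 [  18. -193.] [ -86. -283.]
side 120 [  62. -160.] [ -33. -243.]
side 180 [ 106. -127.] [  19. -202.]
side 250 [157. -89.] [  81. -155.]
0.0 [ 709.5 -184.7  291. ] from cmd [ 279.2 -219.9  162. ] [ 0.   0.2 20.5]
30.0 [ 718.4 -188.1  246.5] from cmd [ 288.1 -223.3  117.5] [-15.4 -25.7  20. ]
45.0 [ 722.1 -189.4  249.6] from cmd [ 291.8 -224.6  120.6] [-23.1 -38.7  19.4]
55.0 [ 724.1 -190.2  252.1] from cmd [ 293.8 -225.4  123.1] [-28.2 -47.3  18.8]
tilt axis BY [0.35020738 0.93667219 0.        ] [ 0.75526814 -0.65540857  0.0031063 ]
```

```bash
python3 -m creep '[[0.5,[0,0,0.6],[0,0,0]],[0.5,[0,0,1.6],[0,0,0]],[0.5,[0.16,-0.12,3],[0,0,0]],[0.5,[0.63,-0.5,4.8],[0,0,0]],[0.5,[1.4,-1.1,6.8],[0,0,0]],[0.5,[2.5,-2,8.8],[0,0,0]],[0.5,[3.9,-3.1,10.8],[0,0,0]],[0.5,[5.6,-4.5,12.8],[0,0,0]],[0.5,[7.5,-6,14.6],[0,0,0]],[0.5,[9.4,-7.5,15.6],[0,0,0]]]' 55
python3 -m creep '[[0.5,[1.9,-1.5,0.4],[0,0,1]],[0.5,[3.8,-3,0.6],[0,0,3]],[0.5,[5.6,-4.5,0.6],[0,0,5.5]],[0.5,[7.5,-6,0.6],[0,0,8]],[0.5,[9.4,-7.5,0.6],[0,0,11]],[0.5,[11.1,-8.8,0.6],[0,0,13.5]],[0.5,[12.7,-10.1,0.6],[0,0,16]],[0.5,[14,-11.2,0.6],[0,0,18]],[0.5,[15,-12,0.6],[0,0,19.5]],[0.5,[15.75,-12.5,0.6],[0,0,20.4]]]'
python3 - <<'E'
from h import *
c=grab('top');w=grab('side');s=state();print(s['position'],cur(s).as_matrix().round(3),s['joint_positions'].round(2))
cv2.imwrite('pics/c3.png',cv2.cvtColor(np.hstack([c['img'][20:320,160:560],w['img'][90:390,100:500]]),cv2.COLOR_RGB2BGR))
E
```

```text
clock: 9.1
position: [524.3, -40.1, 286.3]
tcp_rot: [0.001, 0.91, 0.415, 0.001]
contact_force: [0.6, -0.1, -4.9]
grip_width: 13.2
grip_force: 55.0
clock: 10.35
position: [681.6, -165.0, 290.7]
tcp_rot: [0.0, 0.822, 0.57, 0.001]
contact_force: [0.3, -0.9, -4.6]
grip_width: 13.6
grip_force: 55.0
[ 682.12071725 -165.21640361  291.05273515] [[ 0.351  0.936  0.003]
 [ 0.936 -0.351 -0.   ]
 [ 0.001  0.003 -1.   ]] [-0.4   0.58  1.14  0.    1.42 -0.04]
```

View pics/c3.png

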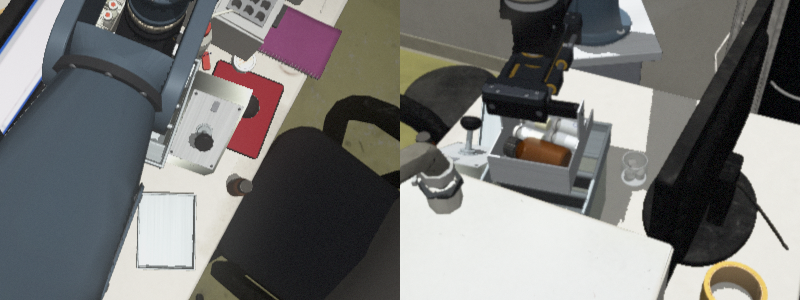

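The side view shows the carrier level above the hopper, with the bottle and vials still in it and the knob out (at (470,122) in the panel). Next I'll lower it and tip it slowly.

```bash
python3 -m creep '[[0.5,[0.1,-0.05,-1],[-1.8,-4.7,0]],[0.5,[0.3,-0.1,-2.5],[-3.5,-9.4,0]],[0.5,[0.45,-0.15,-4],[-5.2,-14,0]],[0.5,[0.6,-0.2,-5.1],[-7,-18.7,0]],[0.5,[0.7,-0.25,-5.1],[-8,-21.5,0]],[0.5,[0.8,-0.3,-5],[-9.1,-24.3,0]],[0.5,[0.85,-0.3,-5],[-9.8,-26.2,0]],[0.5,[0.9,-0.33,-4.95],[-10.5,-28.1,0]],[0.5,[0.92,-0.34,-4.9],[-10.8,-29,0]],[0.5,[0.95,-0.35,-4.9],[-11.2,-30,0]]]'
python3 - <<'E'
from h import *
w=grab('side');s=state();print(s['position'],s['contact_force'].round(1),s['joint_positions'].round(2))
import pickle
cv2.imwrite('pics/c4.png',cv2.cvtColor(cv2.resize(w['img'][100:300,150:400],(500,400)),cv2.COLOR_RGB2BGR))
E
```

```text
clock: 11.7
position: [691.0, -168.0, 242.7]
tcp_rot: [0.227, 0.79, 0.547, 0.159]
contact_force: [-0.1, -1.0, -4.9]
grip_width: 13.8
grip_force: 55.0
[ 690.62163941 -167.86103725  242.26632222] [-1.5  0.1 -4.6] [-0.41  0.46  1.65  0.06  0.47 -0.1 ]
```

View pics/c4.png

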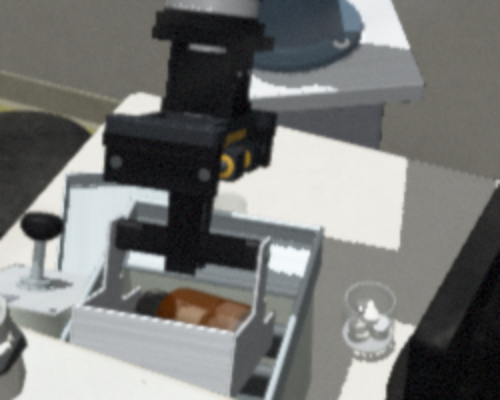

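The side view shows the carrier tipped with the bottle still at the back and the force unchanged, so nothing has rolled out. I'll keep tipping slowly.

```bash
python3 -m creep '[[0.5,[0.03,-0.01,0.02],[-0.35,-0.94,0]],[0.5,[0.05,-0.02,0.04],[-0.7,-1.9,0]],[0.5,[0.08,-0.03,0.06],[-1.05,-2.8,0]],[0.5,[0.1,-0.04,0.08],[-1.4,-3.75,0]],[0.5,[0.13,-0.05,0.1],[-1.75,-4.7,0]],[0.5,[0.13,-0.05,0.1],[-1.75,-4.7,0]],[0.5,[0.13,-0.05,0.1],[-1.75,-4.7,0]],[0.5,[0.13,-0.05,0.1],[-1.75,-4.7,0]],[0.5,[0.13,-0.05,0.1],[-1.75,-4.7,0]],[0.5,[0.13,-0.05,0.1],[-1.75,-4.7,0]]]'
```

```text
clock: 13.0
position: [692.7, -168.9, 243.7]
tcp_rot: [0.262, 0.779, 0.54, 0.183]
contact_force: [0.7, 0.5, -3.1]
grip_width: 13.4
grip_force: 55.0
```

```bash
python3 -m creep '[[0.5,[0.03,-0.01,0.02],[-0.7,-1.9,0]],[0.5,[0.05,-0.02,0.04],[-1.4,-3.8,0]],[0.5,[0.08,-0.03,0.1],[-2.1,-5.6,0]],[0.5,[0.1,-0.04,0.15],[-2.8,-7.5,0]],[0.5,[0.15,-0.06,0.2],[-3.1,-8.4,0]],[0.5,[0.15,-0.06,0.2],[-3.1,-8.4,0]],[0.5,[0.15,-0.06,0.2],[-3.1,-8.4,0]],[0.5,[0.15,-0.06,0.2],[-3.1,-8.4,0]],[0.5,[0.15,-0.06,0.2],[-3.1,-8.4,0]],[0.5,[0.15,-0.06,0.2],[-3.1,-8.4,0]]]'
python3 - <<'E'
from h import *
w=grab('side');c=grab('top');wr=grab('wrist');s=state();print(s['position'],s['contact_force'].round(1),s['joint_positions'].round(2))
cv2.imwrite('pics/c5.png',cv2.cvtColor(np.hstack([cv2.resize(w['img'][100:300,150:400],(375,300)),cv2.resize(wr['img'],(400,300))]),cv2.COLOR_RGB2BGR))
E
```

```text
clock: 14.25
position: [694.1, -169.5, 245.7]
tcp_rot: [0.322, 0.756, 0.524, 0.224]
contact_force: [-0.8, -0.5, -3.3]
grip_width: 13.6
grip_force: 55.0
[ 694.06898372 -169.42258747  245.58354088] [ 0.9  1.  -3.3] [-0.41  0.46  1.82  0.7   0.07 -0.73]
```

View pics/c5.png

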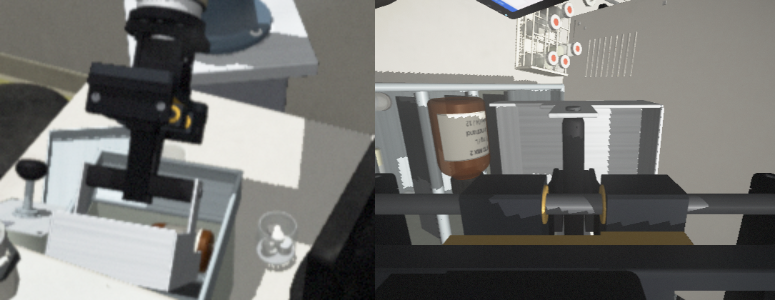

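The wrist view shows the carrier empty and the bottle on the bars at the mouth side, around (462,140). A pale round thing at (383,100) on the front apron may be a vial, so I'll lift straight up and level the carrier to check.

```bash
python3 -m creep '[[0.5,[0,0,1.5],[0,0,0]],[0.5,[0,0,4],[0,0,0]],[0.5,[0,0,7],[1.5,4,0]],[0.5,[0,0,8.5],[4.2,11.3,0]],[0.5,[0,0,8.5],[7,18.7,0]],[0.5,[0,0,8.5],[9.8,26,0]],[0.5,[0,0,8.5],[12.6,33.7,0]],[0.5,[0,0,8.5],[15,40,0]],[0.5,[-2,1.6,8.5],[16.05,43.1,0]],[0.5,[-5,4,8.5],[16.05,43.1,0]]]'
python3 - <<'E'
from h import *
s=state();print(s['position'],cur(s).as_matrix().round(3),s['joint_positions'].round(2))
E
```

```text
clock: 15.65
position: [645.7, -130.5, 329.2]
tcp_rot: [0.002, 0.822, 0.569, 0.002]
contact_force: [0.3, -0.0, -3.2]
grip_width: 13.6
grip_force: 55.0
[ 645.68265641 -130.52936009  329.24685655] [[ 0.352  0.936  0.005]
 [ 0.936 -0.352 -0.001]
 [ 0.001  0.005 -1.   ]] [-0.37  0.48  1.21  0.    1.45 -0.01]
```

```bash
python3 -m creep '[[0.5,[-3,2.3,0],[0,0,-3]],[0.5,[-7,5.4,0],[0,0,-7]],[0.5,[-11.5,8.8,0],[0,0,-11]],[0.5,[-15.5,11.9,-1],[0,0,-15]],[0.5,[-19,14.6,-2.5],[0,0,-19]],[0.5,[-21,16.1,-5],[0,0,-20.4]],[0.5,[-21.6,16.6,-9],[0,0,-20.4]],[0.5,[-21.6,16.6,-13.5],[0,0,-20.4]],[0.5,[-21.6,16.6,-17.5],[0,0,-20.4]],[0.5,[-21.6,16.6,-20.5],[0,0,-20.4]]]'
python3 -m creep '[[0.5,[0,0,-2],[0,0,0]],[0.5,[0,0,-3.5],[0,0,0]],[0.5,[0,0,-4.5],[0,0,0]],[0.5,[0,0,-5],[0,0,0]],[0.5,[0,0,-5.2],[0,0,0]],[0.5,[0,0,-5.2],[0,0,0]],[0.5,[0,0,-5.2],[0,0,0]],[0.5,[0,0,-5.2],[0,0,0]],[0.5,[0,0,-5.2],[0,0,0]],[0.5,[0,0,-5.2],[0,0,0]]]' 40
python3 - <<'E'
from h import *;import pickle
c=grab('top');pickle.dump(c,open('top1.pkl','wb'));w=grab('side')
cv2.imwrite('pics/c6.png',cv2.cvtColor(np.hstack([cv2.resize(c['img'][30:230,190:400],(420,400)),cv2.resize(w['img'][150:300,150:300],(380,400))]),cv2.COLOR_RGB2BGR))
E
```

```text
clock: 16.9
position: [429.1, 36.5, 124.6]
tcp_rot: [0.002, 0.91, 0.415, 0.002]
contact_force: [-0.3, -0.4, -3.2]
grip_width: 13.8
grip_force: 55.0
clock: 18.15
position: [428.1, 36.6, 73.6]
tcp_rot: [0.001, 0.91, 0.415, 0.001]
contact_force: [0.0, 0.2, -3.4]
grip_width: 13.3
grip_force: 40.0
```

View pics/c6.png

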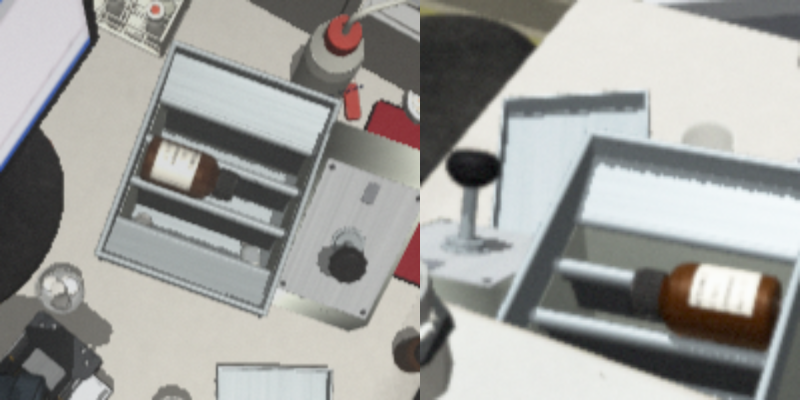

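Top view (left half): the bottle lies on the bars in the middle gap, around (185,167), cap to the right. Two pale bits show in the front gap at (140,222) and (250,252), which I'll check numerically. Side view (right half): the knob is still out. Next I'll set the carrier down and let go.

```bash
python3 -m creep '[[0.5,[0,0,-0.15],[0,0,0]],[0.5,[0,0,-0.3],[0,0,0]],[0.5,[0,0,-0.42],[0,0,0]],[0.5,[0,0,-0.42],[0,0,0]],[0.5,[0,0,-0.42],[0,0,0]],[0.5,[0,0,-0.42],[0,0,0]],[0.5,[0,0,-0.42],[0,0,0]],[0.5,[0,0,-0.42],[0,0,0]],[0.5,[0,0,-0.42],[0,0,0]],[0.5,[0,0,-0.42],[0,0,0]]]'
python3 - <<'E'
from h import *;import pickle
s=state();print(s['position'],s['contact_force'].round(1))
c=pickle.load(open('top1.pkl','rb'));im=c['img'];L=lambda X:np.array([(X-BT)@BX,(X-BT)@BY]).round()
hsv=cv2.cvtColor(im,cv2.COLOR_RGB2HSV);m=((hsv[...,0]<15)&(hsv[...,1]>110)&(hsv[...,2]<150)).astype(np.uint8)
_,lab,st,ce=cv2.connectedComponentsWithStats(m)
for i in range(1,len(st)):
    if st[i,4]>25: print(st[i],ce[i].round(1))
for u,v in[(315,156),(260,141)]: print([(z,L(onz(c,u,v,z))) for z in(17,60,115,142)])
# rectified view along box axes at floor z=17 and grate z=125: brightness table for front gap
for z in(17,):
  for x in range(-70,75,8):
    print(x,[int(cv2.getRectSubPix(im,(1,1),tuple(map(float,proj(c,BT+x*BX+y*BY+[0,0,z])))).max()) for y in range(-80,81,8)])
E
```

```text
clock: 19.5
position: [428.1, 36.5, 69.7]
tcp_rot: [0.001, 0.91, 0.415, 0.001]
contact_force: [-0.6, -0.6, 5.5]
grip_width: 13.8
grip_force: 40.0
[428.09038136  36.54865004  69.70884457] [-0.6 -0.6  5.5]
[353  43  16  15  43] [358.4  52.2]
[43 70 12  9 40] [47.8 74. ]
[(17, array([-29., -58.])), (60, array([-37., -56.])), (115, array([-48., -53.])), (142, array([-53., -52.]))]
[(17, array([-38.,  71.])), (60, array([-46.,  67.])), (115, array([-56.,  62.])), (142, array([-61.,  60.]))]
-70 [172, 170, 170, 169, 169, 168, 168, 170, 170, 169, 168, 170, 168, 167, 169, 167, 169, 169, 167, 165, 166]
-62 [169, 169, 170, 169, 169, 167, 168, 168, 167, 168, 167, 168, 169, 169, 169, 168, 169, 168, 169, 170, 168]
-54 [168, 168, 169, 171, 171, 169, 168, 168, 168, 167, 168, 168, 169, 168, 170, 168, 168, 167, 166, 167, 168]
-46 [180, 183, 178, 182, 183, 184, 185, 185, 186, 186, 178, 178, 180, 184, 179, 178, 175, 177, 178, 176, 177]
-38 [79, 130, 177, 154, 122, 123, 110, 116, 122, 119, 120, 118, 121, 119, 118, 130, 121, 112, 119, 135, 125]
-30 [82, 123, 165, 169, 142, 200, 202, 199, 200, 200, 202, 2
[... 641 characters left out ...]
103]
26 [87, 98, 103, 102, 106, 135, 98, 115, 75, 61, 57, 68, 78, 82, 150, 219, 218, 219, 219, 219, 133]
34 [92, 59, 58, 58, 58, 56, 58, 59, 61, 63, 61, 65, 75, 93, 159, 221, 222, 221, 221, 222, 147]
42 [71, 57, 58, 59, 56, 58, 57, 56, 72, 62, 62, 62, 71, 84, 166, 208, 221, 219, 220, 219, 137]
50 [143, 140, 137, 139, 140, 130, 131, 130, 105, 68, 71, 89, 72, 78, 158, 176, 202, 215, 218, 211, 130]
58 [144, 147, 158, 157, 163, 162, 163, 161, 159, 166, 166, 168, 91, 73, 104, 132, 142, 149, 145, 133, 91]
66 [96, 119, 178, 183, 178, 189, 196, 174, 185, 193, 194, 187, 192, 192, 191, 182, 183, 189, 192, 186, 185]
74 [76, 62, 63, 61, 63, 63, 65, 65, 62, 65, 67, 67, 69, 68, 69, 69, 68, 69, 69, 67, 78]
```

```bash
python3 -m creep '[[3,[0,0,0],[0,0,0]],[4.5,[0,0,0],[0,0,0]],[5,[0,0,0],[0,0,0]],[5,[0,0,0],[0,0,0]],[5,[0,0,2],[0,0,0]],[5,[0,0,6],[0,0,0]],[6,[0,0,11],[0,0,0]],[7,[0,0,16],[0,0,0]],[7,[3,-2,20],[0,0,4]],[7,[6,-4,22],[0,0,8]]]'
python3 - <<'E'
from h import *;import pickle
s=state();print(s['position'],s['contact_force'].round(1))
c=pickle.load(open('top1.pkl','rb'));im=c['img'];L=lambda X:np.array([(X-BT)@BX,(X-BT)@BY]).round()
for u,v in[(262.5,110.5),(309,125),(281,116)]: print(L(onz(c,u,v,142)))
k=grab('top');a=k['img'].astype(int)
bl=((a[...,0]-a[...,2]>18)&(a.max(2)<130)).astype(np.uint8)[85:150,245:330]
_,lab,st,ce=cv2.connectedComponentsWithStats(bl)
for i in range(1,len(st)):
    if st[i,4]>15: print(st[i]+[245,85,0,0,0],ce[i]+[245,85],L(onz(k,*(ce[i]+[245,85]),150)))
ys,xs=np.nonzero(bl);P=np.array([L(onz(k,x+245,y+85,142)) for x,y in zip(xs,ys)]);print(np.percentile(P,[2,50,98],axis=0))
E
```

```text
clock: 20.75
position: [489.4, -3.8, 292.2]
tcp_rot: [0.003, 0.878, 0.479, 0.003]
contact_force: [1.0, 0.2, 0.3]
grip_width: 69.1
grip_force: 0.0
[489.38227973  -3.76828566 292.18191817] [1.  0.2 0.3]
[-2. 75.]
[  1. -21.]
[-0. 37.]
[261  99  10  20  92] [265.22826087 107.57608696] [ 3. 71.]
[285 107  13  20 166] [291.36144578 117.28915663] [ 2. 17.]
[[-14.     7.16]
 [  5.    22.  ]
 [ 23.    77.  ]]
```

Run:
```python
from h import *;import pickle
c=pickle.load(open('top0.pkl','rb'));s=pickle.load(open('side0.pkl','rb'))
for a,b in[((238,52),(360,350)),((238,52),(355,265)),((238,52),(380,350)),((190,0),(355,265))]:
    X=tri([(c,*a),(s,*b)]);print(X.round(),proj(c,X).round()-a,proj(s,X).round()-b)
G=BT+36*BY
R=cur(state());yt=BX
Rt=rot(np.array([0,0,-1.]),yt);print((Rt*R.inv()).as_rotvec(degrees=True).round(1),'shift',(G+[0,0,134]-state()['position']).round(1))
```

```text
[809. -29. 102.] [-9. -2.] [-13.   1.]
[756. -36. 231.] [-11.  -2.] [-15.   1.]
[812. -15. 106.] [-16.  -4.] [-23.   0.]
[808.  -9. 294.] [15.  3.] [19. -4.]
[ 0.2  1.  12.3] shift [ 163.5 -126.7 -160.3]
```

```bash
python3 -m creep '[[8,[3.5,-2.7,0],[0,0,2]],[8,[7.5,-5.8,0],[0,0,5]],[8,[11.5,-8.9,-0.5],[0,0,8]],[8,[14.8,-11.5,-2],[0,0.5,11]],[8,[16.3,-12.7,-4],[0.2,1,12.3]],[8,[16.35,-12.7,-7],[0.2,1,12.3]],[8,[16.35,-12.7,-9],[0.2,1,12.3]],[8,[16.35,-12.7,-9],[0.2,1,12.3]],[8,[16.35,-12.7,-9],[0.2,1,12.3]],[8,[16.35,-12.7,-9],[0.2,1,12.3]]]' 12
python3 - <<'E'
from h import *;import pickle
k=grab('wrist');pickle.dump(k,open('w3.pkl','wb'));s=state();print(s['position'])
for x,y,z in[(0,75,142),(0,36,142),(0,-18,142),(-44,0,125),(22,0,130),(-22,0,130),(-44,-53,115),(-36,-56,17)]: print(x,y,z,(proj(k,BT+x*BX+y*BY+[0,0,z])).round())
cv2.imwrite('pics/w3.png',cv2.cvtColor(k['img'],cv2.COLOR_RGB2BGR))
E
```

```text
clock: 22.05
position: [652.3, -130.6, 200.8]
tcp_rot: [-0.004, 0.822, 0.569, -0.005]
contact_force: [0.1, 0.8, -0.6]
grip_width: 79.7
grip_force: 0.0
[ 652.1681464  -130.52327957  200.69440797]
0 75 142 [293. 170.]
0 36 142 [292. 222.]
0 -18 142 [291. 287.]
-44 0 125 [238. 256.]
22 0 130 [318. 259.]
-22 0 130 [264. 259.]
-44 -53 115 [241. 305.]
-36 -56 17 [258. 260.]
```

View pics/w3.png

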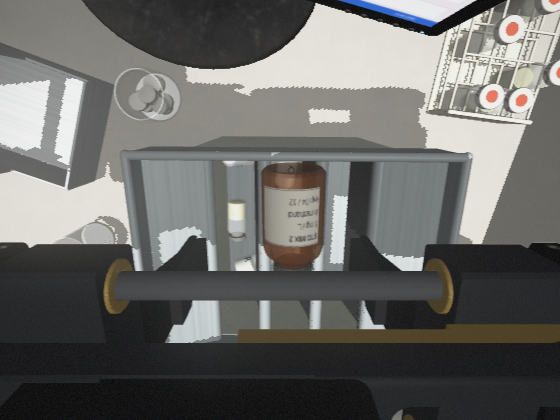

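The wrist view shows the bottle base up at (293,165), body to about row 250, matching the prediction. The vial at (237,218) is about 40 px long, where one at bar height would be about 58 px. So the two visible vials lie deep in the box, on its floor.

```bash
python3 -m creep '[[8,[0.5,-0.25,-1],[0,0,0]],[8,[0.69,-0.34,-2.8],[0,0,0]],[8,[0.69,-0.34,-4.5],[0,0,0]],[8,[0.69,-0.34,-6],[0,0,0]],[8,[0.69,-0.34,-6.7],[0,0,0]],[8,[0.69,-0.34,-6.7],[0,0,0]],[6,[0.69,-0.34,-6.7],[0,0,0]],[4,[0.69,-0.34,-6.7],[0,0,0]],[4,[0.69,-0.34,-6.7],[0,0,0]],[4,[0.69,-0.34,-6.7],[0,0,0]]]' 20
```

```text
clock: 23.35
position: [660.0, -134.5, 133.1]
tcp_rot: [-0.003, 0.822, 0.569, -0.004]
contact_force: [4.1, -2.9, 1.2]
grip_width: 47.9
grip_force: 2.3
```

```bash
python3 -m creep '[[3,[0,0,0],[0,0,0]],[3,[0,0,0],[0,0,0]],[3,[0,0,0],[0,0,0]],[3,[0,0,0.3],[0,0,0]],[3,[0,0,1],[0,0,0]],[3,[0,0,2],[0,0,0]],[3,[0,0,3.5],[0,0,0]],[3,[0,0,5],[0,0,0]],[3,[0,0,7],[0,0,0]],[3,[0,0,9],[0,0,0]]]' 20
```

```text
clock: 24.6
position: [658.4, -133.8, 224.0]
tcp_rot: [-0.004, 0.822, 0.569, -0.005]
contact_force: [0.0, 1.3, 0.0]
grip_width: 44.8
grip_force: 20.0
```

Run:
```python
from h import *;import pickle
k=grab('side');s=state();print(s['position'],s['contact_force'].round(1),s['grip_width'])
a=k['img'].astype(int);m=((a[...,0]-a[...,2]>25)&(a[...,0]-a[...,1]>12)&(a.max(2)<150)).astype(np.uint8);m[:100]=0
_,lab,st,ce=cv2.connectedComponentsWithStats(m)
for i in range(1,len(st)):
    if st[i,4]>40: print(st[i],ce[i].round())
for z in(142,233):
  print(z,[proj(k,BT+y*BY+[0,0,z]).round() for y in(75,36,-18)])
c=pickle.load(open('top0.pkl','rb'))
R=cur(s)
# tray: long axis x (world ~ -1.8deg). options: tool y along +-tray y so bottle axis along tray x
for d in(0,90,-90,180):
    y=np.radians(-1.8+d);print(d,(rot(np.array([0,0,-1.]),np.array([np.cos(y),np.sin(y),0]))*R.inv()).as_rotvec(degrees=True).round(1))
print(R.as_matrix()[:,1].round(2))
```

```text
[ 660.1161791  -134.30311196  227.3206602 ] [ 1.  -0.2  0.5] 45.42668099738465
[282 170  10   9  41] [287. 173.]
[273 210  19  29 326] [283. 226.]
[554 261   6  15  59] [557. 269.]
[410 357  51  39 782] [437. 369.]
[400 374  62  46 862] [426. 407.]
142 [array([289., 268.]), array([265., 264.]), array([233., 258.])]
233 [array([289., 227.]), array([263., 223.]), array([229., 218.])]
0 [ 0.1 -0.5 18.8]
90 [  0.5  -0.3 108.8]
-90 [ -0.3  -0.5 -71.2]
180 [  -0.7   -0.2 -161.2]
[ 0.94 -0.35 -0.01]
```

```bash
python3 -m creep '[[3,[-2,-0.7,0],[0,0,1.5]],[3,[-5,-1.7,0],[0,0,4]],[3,[-9,-3,0],[0,0,7]],[3,[-13,-4.3,0],[0,0,10]],[3,[-17,-5.7,0],[0,0,13]],[3,[-21,-7,0],[0,0,16]],[3,[-24.5,-8.2,-2],[0,0,18]],[3,[-26.5,-8.9,-5],[0,0,18.8]],[3,[-27.3,-9.1,-8],[0.1,-0.5,18.8]],[3,[-27.3,-9.1,-10],[0.1,-0.5,18.8]]]'
python3 - <<'E'
from h import *
w=grab('wrist');c=grab('top');k=grab('side');s=state();print(s['position'],s['contact_force'].round(1),s['grip_width'])
# tray detection in wrist & side for bottle tilt: brown pixels
a=k['img'].astype(int);m=((a[...,0]-a[...,2]>25)&(a[...,0]-a[...,1]>12)&(a.max(2)<150)).astype(np.uint8);m[:100]=0
_,lab,st,ce=cv2.connectedComponentsWithStats(m)
for i in range(1,len(st)):
    if st[i,4]>20: print(st[i],ce[i].round())
print([proj(k,s['position']+[0,y,9]).round() for y in(39,0,-53)])
for x,y in((85,65),(85,-65),(-85,-65),(-85,65)): print('tray',proj(w,[386.2+x,-231.8+y,22]).round(),proj(k,[386.2+x,-231.8+y,22]).round())
cv2.imwrite('pics/w4.png',cv2.cvtColor(np.hstack([w['img'],k['img']]),cv2.COLOR_RGB2BGR))
E
```

```text
clock: 25.9
position: [384.5, -224.9, 121.9]
tcp_rot: [-0.002, 0.719, 0.695, -0.002]
contact_force: [0.3, -0.4, -0.7]
grip_width: 44.7
grip_force: 20.0
[ 385.16679417 -224.70161804  122.15889273] [ 0.7  0.3 -0.5] 45.18233693617427
[216 126   7   6  22] [219. 128.]
[213 157  16  22 160] [222. 171.]
[192 173   9   7  49] [197. 176.]
[554 261   6  15  58] [557. 269.]
[410 357  51  39 781] [438. 369.]
[400 374  62  46 861] [426. 407.]
[array([226., 168.]), array([207., 170.]), array([180., 172.])]
tray [385. 135.] [242. 236.]
tray [377. 278.] [177. 242.]
tray [194. 283.] [179. 188.]
tray [177. 142.] [237. 183.]
```

```bash
python3 -m creep '[[3,[0,0,-2.5],[0,0,0]],[3,[0,0,-5],[0,0,0]],[3,[0,0,-7],[0,0,0]],[3,[0,0,-8.4],[0,0,0]],[3,[0,0,-9.2],[0,0,0]],[3,[0,0,-9.7],[0,0,0]],[3,[0,0,-10],[0,0,0]],[3,[0,0,-10.15],[0,0,0]],[3,[0,0,-10.3],[0,0,0]],[3,[0,0,-10.3],[0,0,0]]]'
```

```text
clock: 27.3
position: [385.5, -224.8, 19.4]
tcp_rot: [-0.002, 0.718, 0.696, -0.002]
contact_force: [0.8, 0.3, -0.8]
grip_width: 44.6
grip_force: 20.0
```

```bash
python3 -m creep '[[3,[0,0,-0.1],[0,0,0]],[3,[0,0,-0.15],[0,0,0]],[3,[0,0,-0.2],[0,0,0]],[3,[0,0,-0.25],[0,0,0]],[3,[0,0,-0.3],[0,0,0]],[3,[0,0,-0.3],[0,0,0]],[3,[0,0,-0.3],[0,0,0]],[3,[0,0,-0.3],[0,0,0]],[3,[0,0,-0.3],[0,0,0]],[3,[0,0,-0.3],[0,0,0]]]'
```

```text
clock: 28.55
position: [385.4, -224.7, 16.7]
tcp_rot: [-0.002, 0.718, 0.696, -0.002]
contact_force: [-0.0, 1.3, 6.7]
grip_width: 45.1
grip_force: 20.0
```

```bash
python3 -m creep '[[4.7,[0,0,0],[0,0,0]],[5,[0,0,0],[0,0,0]],[5.6,[0,0,0],[0,0,0]],[6.4,[0,0,0],[0,0,0]],[6.4,[0,0,0],[0,0,0]],[6.4,[0,0,1.5],[0,0,0]],[6.4,[0,0,4.5],[0,0,0]],[6,[0,0,9],[0,0,0]],[4,[0,0,14],[0,0,0]],[2,[0,0,19],[0,0,0]]]'
python3 - <<'E'
from h import *
for _ in range(6): c=grab('top')
k=grab('side');s=state();R=cur(s);print(s['position'],s['joint_positions'].round(2))
K=np.array([572,-289,162.])
for sg in(1,-1):print((rot(-N,sg*BY)*R.inv()).as_rotvec(degrees=True).round(1))
for d in(60,35,10,9): print(d,(K+d*N-s['position']).round(1))
a=c['img'].astype(int);m=((a[...,0]-a[...,2]>18)&(a[...,0]-a[...,1]>8)&(a.max(2)<140)).astype(np.uint8);m[:200]=0;m[:,:285]=0;m[300:]=0;m[:,370:]=0
ys,xs=np.nonzero(m);print(len(xs),[onz(c,xs.mean(),ys.mean(),35).round()], xs.min(),xs.max(),ys.min(),ys.max())
a=k['img'].astype(int);m=((a[...,0]-a[...,2]>25)&(a[...,0]-a[...,1]>12)&(a.max(2)<150)).astype(np.uint8);m[:100]=0;m[:,260:]=0
ys,xs=np.nonzero(m);print(len(xs),xs.mean(),ys.mean(),proj(k,[385,-220,26]))
E
```

```text
clock: 29.8
position: [385.1, -224.5, 207.9]
tcp_rot: [-0.002, 0.718, 0.696, -0.002]
contact_force: [1.2, -1.1, 0.5]
grip_width: 47.4
grip_force: 0.0
[ 384.45895032 -223.90429183  204.9119044 ] [-0.78  0.32  1.88 -0.01  0.95 -0.74]
[-30.8 -21.3  69.1]
[  22.1  -34.  -105. ]
60 [155.3 -53.    6.2]
35 [168.7 -58.1 -14.2]
10 [182.2 -63.1 -34.7]
9 [182.7 -63.3 -35.5]
116 [array([ 387., -197.,   35.])] 307 329 231 262
203 202.2216748768473 203.89162561576356 [214.25806331 208.67652352]
```

Run:
```python
from h import *
s=state();R=cur(s);th=np.radians(35)
print((rot(-N,np.cos(th)*BX+np.sin(th)*np.array([0,0,1.]))*R.inv()).as_rotvec(degrees=True).round(1))
K=np.array([572,-289,162.]);print((K+65*N-s['position']).round(1),N*53)
```

```text
[ -7.  -34.9 -18.1]
[152.6 -52.   10.3] [-28.47441411  10.64614719  43.41505835]
```

```bash
python3 -m creep '[[0,[2,-0.7,1.5],[-1,-5,-2.6]],[0,[5,-1.7,2],[-2,-10,-5.2]],[0,[8.5,-2.9,2],[-3.3,-16.6,-8.6]],[0,[12,-4.1,2],[-4.6,-23,-12]],[0,[14.5,-4.9,1.5],[-6,-30,-15.5]],[0,[15.3,-5.2,1],[-7,-34.9,-18.1]],[0,[15.3,-5.2,1],[-7,-34.9,-18.1]],[0,[15.3,-5.2,1],[-7,-34.9,-18.1]],[0,[15.3,-5.2,1],[-7,-34.9,-18.1]],[0,[15.3,-5.2,1],[-7,-34.9,-18.1]]]' 10
python3 - <<'E'
from h import *
s=state();K=np.array([572,-289,162.]);print(s['position'],cur(s).as_matrix()[:,2],s['joint_positions'].round(2),s['grip_width'])
for d in(65,30,12): print(d,(K+d*N-s['position']).round(1))
E
```

```text
clock: 31.4
position: [538.8, -277.2, 217.0]
tcp_rot: [0.249, 0.783, 0.543, 0.171]
contact_force: [-0.1, -0.3, -0.3]
grip_width: 0.2
grip_force: 0.0
[ 538.80354314 -277.15924388  216.96485608] [ 0.53835319 -0.20434119 -0.81756989] [-0.78  0.37  1.97  0.81  0.33 -1.14] 0.2197502975542022
65 [-1.7  1.2 -1.7]
30 [ 17.1  -5.8 -30.4]
12 [ 26.7  -9.4 -45.1]
```

```bash
python3 -m creep '[[0,[0.8,-0.3,-1.3],[0,0,0]],[0,[1.6,-0.55,-2.7],[0,0,0]],[0,[2,-0.7,-3.3],[0,0,0]],[0,[2.35,-0.82,-3.9],[0,0,0]],[0,[2.6,-0.9,-4.35],[0,0,0]],[0,[2.75,-0.97,-4.6],[0,0,0]],[0,[2.75,-0.97,-4.6],[0,0,0]],[0,[2.75,-0.97,-4.6],[0,0,0]],[0,[2.75,-0.97,-4.6],[0,0,0]],[0,[2.75,-0.97,-4.6],[0,0,0]]]'
```

```text
clock: 32.65
position: [565.9, -286.5, 170.4]
tcp_rot: [0.248, 0.784, 0.543, 0.171]
contact_force: [-0.1, 0.0, 0.0]
grip_width: 0.6
grip_force: 0.3
```

```bash
python3 -m creep '[[0,[0.08,-0.03,-0.12],[0,0,0]],[0,[0.16,-0.06,-0.25],[0,0,0]],[0,[0.16,-0.06,-0.25],[0,0,0]],[0,[0.16,-0.06,-0.25],[0,0,0]],[0,[0.16,-0.06,-0.25],[0,0,0]],[0,[0.16,-0.06,-0.25],[0,0,0]],[0,[0.16,-0.06,-0.25],[0,0,0]],[0,[0.16,-0.06,-0.25],[0,0,0]],[0,[0.16,-0.06,-0.25],[0,0,0]],[0,[0.16,-0.06,-0.25],[0,0,0]]]'
python3 -m creep '[[0,[-1,0.4,1.6],[0,0,0]],[0,[-3,1.1,4.5],[0,0,0]],[0,[-6,1.1,8],[0,0,0]],[0,[-10,1,10],[0,0,0]],[0,[-14,0,11],[0,0,0]],[0,[-18,-2,11],[0,0,0]],[0,[-22,-4,11],[0,0,0]],[0,[-24,-8,11],[0,0,0]],[0,[-24,-12,11],[0,0,0]],[0,[-24,-14,11],[0,0,0]]]'
python3 - <<'E'
from h import *;import pickle
k=grab('side');c=grab('top');s0=pickle.load(open('side0.pkl','rb'));c0=pickle.load(open('top0.pkl','rb'))
for n,i,(y0,y1,x0,x1),p in(('side',k,(205,245,150,195),(170,226)),('top',c,(140,175,345,385),(364,156)),('side0',s0,(205,245,150,195),0),('top0',c0,(140,175,345,385),0)):
    m=i['img'][y0:y1,x0:x1].max(2)<60;ys,xs=np.nonzero(m);print(n,len(xs),xs.mean()+x0,ys.mean()+y0)
for n,u in(('beaker',(276,239)),('jar',(220,173)),('sb',(399,205))):
    x,y=u;d=np.abs(c['img'][y-15:y+15,x-15:x+15].astype(int)-c0['img'][y-15:y+15,x-15:x+15]).mean();print(n,d)
# carrier handle in top now
m=(c['img'].max(2)<55).astype(np.uint8);_,L,st,ce=cv2.connectedComponentsWithStats(m)
for i in range(1,len(st)):
    if 100<st[i,4]<900 and 150<ce[i][0]<280 and 180<ce[i][1]<300: print(st[i],ce[i])
print(state()['position'],state()['contact_force'].round(1))
E
```

```text
clock: 33.9
position: [566.4, -286.6, 169.9]
tcp_rot: [0.25, 0.784, 0.543, 0.171]
contact_force: [-14.5, 5.4, 18.8]
grip_width: 0.6
grip_force: 11.8
clock: 35.15
position: [326.7, -430.1, 278.2]
tcp_rot: [0.249, 0.784, 0.542, 0.17]
contact_force: [0.3, 0.8, -0.2]
grip_width: 0.7
grip_force: 0.0
side 314 170.1624203821656 220.69745222929936
top 235 363.1531914893617 157.16170212765957
side0 293 166.19112627986348 222.419795221843
top0 235 363.1531914893617 157.16170212765957
beaker 2.967037037037037
jar 1.7603703703703704
sb 2.7574074074074075
[ 327.07602415 -430.00997157  278.14948036] [-0.1 -0.3  0.1]
```

Run:
```python
from h import *;import pickle
k=grab('side');c=grab('top');s0=pickle.load(open('side0.pkl','rb'));c0=pickle.load(open('top0.pkl','rb'))
def diff(a,b,poly):
    m=np.zeros(a.shape[:2],np.uint8);cv2.fillPoly(m,[np.array(poly,np.int32)],1)
    d=(np.abs(a.astype(int)-b).max(2)>25)&(m>0);n,_,st,ce=cv2.connectedComponentsWithStats(d.astype(np.uint8))
    return m.sum(),d.sum(),[(list(st[i]),ce[i].round()) for i in range(1,n) if st[i,4]>12]
pt=[proj(c,BT+x*BX+y*BY+[0,0,166]) for x,y in((105,80),(105,-80),(-105,-80),(-105,80))]
ps=[proj(k,BT+x*BX+y*BY+[0,0,166]) for x,y in((105,80),(105,-80),(-105,-80),(-105,80))]
print('top',diff(c['img'],c0['img'],pt));print('side',diff(k['img'],s0['img'],ps))
for n,i in(('top',c),('top0',c0)):
    m=(i['img'].max(2)<45).astype(np.uint8);m[:195]=0;m[265:]=0;m[:,:165]=0;m[:,250:]=0
    n_,L,st,ce=cv2.connectedComponentsWithStats(m);j=1+st[1:,4].argmax();ys,xs=np.nonzero(L==j);print(n,st[j],ce[j],cv2.minAreaRect(np.c_[xs,ys].astype(np.float32)))
t=[proj(c,[386.2+x,-231.8+y,22]) for x,y in((90,70),(90,-70),(-90,-70),(-90,70))];print('tray',diff(c['img'],c0['img'],t)[2])
```

```text
top (np.uint64(9182), np.int64(0), [])
side (np.uint64(9928), np.int64(0), [])
top [186 218   1   3   3] [186. 219.] ((186.0, 219.0), (2.0, 0.0), -90.0)
top0 [185 217   4   4   6] [186.5        218.16666667] ((186.75001525878906, 218.25003051757812), (4.242640495300293, 0.7071067094802856), 45.0)
tray [([np.int32(294), np.int32(209), np.int32(59), np.int32(83), np.int32(3616)], array([321., 244.])), ([np.int32(354), np.int32(231), np.int32(5), np.int32(34), np.int32(111)], array([356., 249.]))]
```

Run:
```python
from h import *;import pickle
c=grab('top');c0=pickle.load(open('top0.pkl','rb'))
for n,i in(('top',c),('top0',c0)):
    m=(i['img'].max(2)<75).astype(np.uint8);m[:195]=0;m[265:]=0;m[:,:165]=0;m[:,250:]=0
    n_,L,st,ce=cv2.connectedComponentsWithStats(m);l=L[233,201] or 1+st[1:,4].argmax();ys,xs=np.nonzero(L==l);print(n,st[l],ce[l],cv2.minAreaRect(np.c_[xs,ys].astype(np.float32)))
a=c['img'].astype(int);m=((a[...,0]-a[...,2]>15)&(a[...,0]-a[...,1]>6)&(a.max(2)<150));m[:205]=0;m[295:]=0;m[:,:292]=0;m[:,360:]=0
ys,xs=np.nonzero(m);print(len(xs),onz(c,xs.min(),ys.mean(),30).round(),onz(c,xs.max(),ys.mean(),30).round(),ys.min(),ys.max())
s=state();print(s['qd'].round(3).max())
```

```text
top [177 211  46  42 392] [198.9744898  232.55357143] ((203.40130615234375, 230.5430908203125), (52.42494201660156, 18.451236724853516), 37.34934997558594)
top0 [179 209  44  43 413] [199.15012107 231.03874092] ((204.22666931152344, 228.91477966308594), (52.19778823852539, 19.417922973632812), 37.11686325073242)
271 [ 384. -187.   30.] [ 383. -258.   30.] 244 262
0.012
```

```bash
python3 -c "
from plant import job_done; print(job_done())"
```

```text
the job is handed in; nothing more can be done
None
```

I handed the job in at about 36 s, no verdict returned: by the cameras the carrier is upright on the bench, the bottle lies in the tray, the knob is home, the three bystanders have not moved, and the bars are clear; I only saw two vials inside the box, and infer the other two.

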